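Open the air cock and set the regulator for the conservator's air pen

TASK

Give the air pen its air: swing the blue-handled ball valve anticlockwise from shut (handle across the pipe) to fully open (handle along the pipe), on until it bears firmly on its hard stop, which can only be felt, but do not wrench the valve round in its bracket. Then turn the regulator dial clockwise until its white pointer stands at the red mark, and let go. Leave the yellow-handled valve shut and the things on the bench where they are.

Things in the scene. Friction and masses are not known exactly. Their poses are not given: they have to be found in the camera images.
- blue: blue-handled valve unit, fixed: steel plate 120 x 80 x 8 mm, two clamp blocks 50 mm high holding a brass pipe 160 mm long along the unit's x axis, its top at most 64 mm high. Origin: centre of the plate's underside. The three units (blue, yellow, regulator) stand in any order side by side, turned up to 20 degrees (regulator 30). Handle friction 0.2 N m; it stays where left
- blue_pivot (a point): vertical axis of the blue handle, at its mid height (88 mm); axes as blue. Opening swings the handle anticlockwise seen from above, from about the unit's -y (shut; it may start up to 30 degrees on or 19 short of there) to about its +x. It ends on a hard stop that lies anywhere within 19 degrees either side of +x: where, only touch tells
- blue_grip (a point): point on the blue handle 75 mm out from the pivot, at mid height, 88 mm above the bench; x axis outward along the handle. The handle is a level lever: blue sleeve 20 mm wide, 16 mm thick, from 35 to 110 mm out from the pivot; nothing of the unit under it stands higher than 64 mm
- blue_twist (a joint): twist (rad, anticlockwise positive) of the blue valve's brass body in its bracket, on a stiff spring, 45 N m per rad; 0 at rest. Moving the handle twists it about 0.004. Bearing firmly on the stop means at least 0.01 (6 N sideways at blue_grip; 10 N is good); wrenched means over 0.05 (30 N there)
- yellow: yellow-handled valve unit, same build as the blue one, to be left alone
- yellow_grip (a point): point on the yellow handle 75 mm out from its pivot, 88 mm above the bench; it is shut, pointing within 22 degrees of its unit's -y
- regulator: flow regulator, fixed: grey box 120 x 120 x 45 mm, origin at the centre of its underside, white scale and dial on its top
- dial_axis (a point): vertical axis of the dial, 80 mm above the bench: a good height to grip
- dial: black disc 80 mm across, its top at 57 mm, with an upright bar grip through its axis, 60 mm long (along the dial's x), 14 mm wide, from 57 to 97 mm above the bench. Origin on the axis at bench height; x points to the pointer. Friction 0.1 N m, stays where left. The way to the mark is clockwise seen from above, 95 to 165 degrees: more than most wrists turn in one grasp
- pointer (a point): point 50 mm from the dial's axis in the direction of its pointer (white line on the bar's top and on the disc's edge, at one end of the bar), 47 mm above the bench
- red_mark (a point): middle of the red mark on the scale, 14 x 6 mm, 50 mm from the dial's axis, 47 mm above the bench; stays put
- pot: terracotta bowl, 110 mm across, 55 mm high, bystander; origin: centre of its underside
- jar: amber glass jar, 64 mm across, 95 mm high, bystander; origin: centre of its underside
- brush: brush lying flat, 150 mm long, bystander; origin: under its middle
- spatula: spatula lying flat, 160 mm long, bystander; origin: under its middle
- sherd_weight: round steel weight, 56 mm across, 52 mm high, bystander; origin: centre of its underside
- solvent: white bottle, 60 mm across, 140 mm high, bystander; origin: centre of its underside
- finds_tray: empty white tray, 150 x 200 x 35 mm, bystander; origin: centre of its underside

How it is judged:
On the way, in this order (a step that is already met when the one before it is completed fails the run):
1. blue handle along the pipe and bearing firmly on its stop (body twisted at least 0.01 rad) for 0.2 s (angle between the x axis of blue_grip and the x axis of blue, either way round below 0.42 rad and value of joint blue_twist above 0.01 rad), for 0.2 s.
2. then the dial's pointer at the red mark, within 6 mm at the 50 mm radius (7 degrees), dial still (horizontal distance between pointer and red_mark below 0.006 m and angle between the x axis of blue_grip and the x axis of blue, either way round below 0.42 rad and angular speed of dial below 0.05 rad/s), for 0.2 s.
At the end, for the whole second after the job is handed in: blue handle left open, within 24 degrees of the pipe's direction, after having been pressed firmly on its stop; pointer within 6 mm of the red mark at the 50 mm radius, dial still; yellow handle within 20 mm of where it was (all of step 2 and distance of yellow_grip from where it was at the start of the episode below 0.02 m); the robot touches nothing.
It fails at once if the blue valve wrenched round in its bracket (twist over 0.05 rad) (value of joint blue_twist above 0.05 rad or value of joint blue_twist below -0.05 rad).
It fails at once if yellow handle moved more than 20 mm (not (distance of yellow_grip from where it was at the start of the episode below 0.02 m)).
It fails at once if a bystander moved more than 30 mm (distance of any of pot, jar, brush, spatula, sherd_weight, solvent, finds_tray from where it was at the start of the episode above 0.03 m).
It also fails if it takes over 69 s, if anything falls off the work surface, if the arm or the gripper's body presses on something with over 40 N, if the wrist force passes 120 N, or if a joint passes its speed limit or range.

ROBOT

A 6-joint arm with a two-finger parallel gripper is mounted at the origin on the work surface. World frame = base frame: x ahead of the robot, y to its left, z up, the work surface at z = 0. Lengths are in m, angles in rad, forces in N, time in s.
With the tool pointing down it reaches from about 0.35 to 0.775 m from the base axis. Payload 7.3 kg.
Tool frame: the origin (TCP) lies on the centre line of the jaws, within the pads' length; the fingertips stand 19 mm ahead of it and the grasp point (between the pads) is the TCP (bot.tip_reach is the distance from the TCP to the fingertips, in m); z points along the fingers, y is the line along which they close (so a half turn about z gives the same grasp; the last joint's range is limited). The gripper opens to 92 mm and grips with 3 to 60 N. Pads are 19 mm wide; open, the fingers measure 130 mm over their backs; the gripper's body (75 mm by 190 mm) begins 47 mm behind the grasp point.
Start: joints at [-1.387, 0.342, 1.524, -0, 1.275, -0.146], TCP at [0.17, -0.497, 0.246] pointing down, gripper open.
Joint ranges: [-2.53, 2.53], [-0.77, 2.02], [0.04, 2.7], [-1, 4.14], [0.28, 2.66], [-3.11, 3.11]. Speed limits (rad/s): [2.57, 2.57, 3.14, 3.14, 3.14, 3.14].

INTERFACE

Orientations are given as a rotation vector (axis times angle).
In Python, from station import bot, viewer gives the robot as it stands.
- The arm moves only by the tool send_rows, never from a script. Its arguments are lists of equal length, an entry for each row: "delta_pos": the shift along the world's x, y, z in cm, a list of three; "rotation": the turn, a rotation vector about the world's x, y, z in rad, a list of three; "jaw": the closure, from -1 (fully open) to 1 (shut). In form: {"delta_pos": [[x, y, z], ...], "rotation": [[ax, ay, az], ...], "jaw": [jaw, ...]}. A call has 1 to 10 rows; each row shifts and turns the commanded pose from where the row before left it; what a row does not reach is not made up. A row lasts 1/10 s, in which the tool goes at most 50 mm and 8.59 degrees, less where a joint would pass 70% of its speed; a pose out of reach is approached as far as the arm can. A call is refused whole if a number of a shift passes 5 or a number of a turn 0.15, either way. A call with a gripper value outside its range is refused whole. The fingers move at their own pace and stop on an object; "force" is the grip in N (left out, the last holds). Time passes only in rows, so rows that do not move let the fingers close. It gives the time, the measured TCP pose, the force, the opening and the grip force at its end, in the units of the state.
- bot.state(): the state, without advancing time (a new reading comes with each control period).
- viewer.snapshot(name): name is "side" or "top"; returns the picture (420x560x3 uint8, red, green, blue); there is no depth.
- viewer.camera_model(name): a dict with "camera_matrix" (3x3 intrinsics, pixels), "k1" (the pictures are not rectified: a ray, as slopes to the right and down, at radius r is drawn at 1 + k1 r^2 times it, then the intrinsics apply), "extrinsics" (4x4, takes a point from camera to world coordinates). Camera axes: x right, y down, z forward; pixel columns grow to the right and rows downward; lengths in m; the calibration is good to about 2 mm. A picture is of the moment at which its call begins. camera_model takes no time and is no camera call.
- bot.hand_in(): hands the job in; it is judged then, once.
The state is a dict: "clock": time; "joints": joint angles; "joint_vel": joint speeds; "tau": joint torques, N m; "tcp_pos": TCP position; "ee_rot": TCP orientation; "contact_force": force on the tool from outside, world axes, zero at the start; "wrist_torque": the same for the moment, N m; "width": finger opening in m; "gripper_force": force on a finger pad.
Only numpy, scipy, OpenCV 4.12 (cv2) and the standard library are available. Lean on these libraries where they do the work, as an engineer would, in place of code of your own. Each camera call takes 0.05 s, during which the arm holds its last target. There are 200 camera calls.

## Working session

There is one attempt and no reset: what is moved stays moved. The work goes in short steps, Python scripts to look and compute and a tool call to move; the robot and the scene stay as the last step left them, time stands still between calls to the robot, and variables do not carry over. Pictures are saved under pics/ and viewed, at most 10 in all, crops included, and the job is handed in when it is done.

Besides the shell and the picture viewer there is one more tool, called after "Request:" as name(argument=value, ...), one argument or row to a line, values as JSON. send_rows: Moves the arm, as the interface text tells. Its arguments: {"type":"object","properties":{"delta_pos":{"type":"array"},"rotation":{"type":"array"},"jaw":{"type":"array"},"force":{"type":"number"}},"required":["delta_pos","rotation","jaw"]}

```bash
mkdir -p pics; python3 - <<'E'
from station import bot, viewer
import cv2
for n in("top","side"):
    cv2.imwrite(f"pics/{n}0.png",viewer.snapshot(n)[:,:,::-1]); print(viewer.camera_model(n))
print(bot.state())
E
```

```text
{'camera_matrix': array([[448.66741623,   0.        , 283.7149005 ],
       [  0.        , 448.66741623, 213.89132198],
       [  0.        ,   0.        ,   1.        ]]), 'k1': -0.13846514437275526, 'extrinsics': array([[ 0.01424883, -0.99757739,  0.06809048,  0.51233277],
       [-0.99986089, -0.01362478,  0.00962068, -0.01339094],
       [-0.00866965, -0.06821809, -0.99763276,  1.08646585],
       [ 0.        ,  0.        ,  0.        ,  1.        ]])}
{'camera_matrix': array([[494.10073648,   0.        , 279.86890823],
       [  0.        , 494.10073648, 215.10730143],
       [  0.        ,   0.        ,   1.        ]]), 'k1': -0.16743318987973924, 'extrinsics': array([[-0.84815033, -0.3004427 ,  0.43632006,  0.08539643],
       [-0.52933597,  0.44785769, -0.72057402,  0.76930616],
       [ 0.02108191, -0.842115  , -0.53888578,  0.67384972],
       [ 0.        ,  0.        ,  0.        ,  1.        ]])}
{'clock': 0.1, 'joints': array([-1.38697912e+00,  3.42646090e-01,  1.52487003e+00, -2.69865585e-05,
        1.27539656e+00, -1.46031303e-01]), 'joint_vel': array([ 7.37965630e-04, -1.30401755e-03, -3.19298009e-03, -3.63907963e-04,
       -6.59849029e-05, -7.19236356e-04]), 'tau': array([ 1.69217004e-03, -4.32003415e+01, -2.44695014e+01,  7.19408761e-02,
        5.26176731e-02, -5.01894726e-05]), 'tcp_pos': array([ 0.16998735, -0.49638602,  0.24513601]), 'ee_rot': array([-3.09766031e+00, -5.15574779e-01,  7.96774520e-05]), 'contact_force': array([1.14096012, 0.60924261, 0.51230076]), 'wrist_torque': array([ 0.01341064, -0.01694508, -0.02390397]), 'gripper_force': 0.0, 'width': 0.09170231989088025}
```

View pics/top0.png

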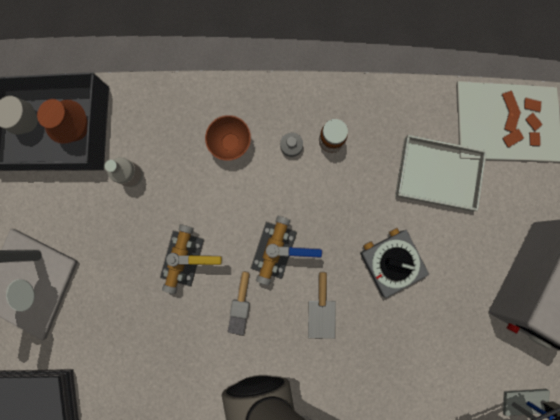

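View pics/side0.png

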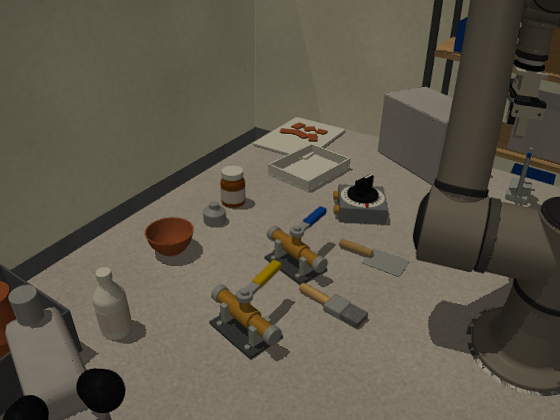

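The top view shows the yellow valve's pivot near (173,260) and the blue pivot near (275,251), with its handle running right to (320,253). The dial is near (399,264), its pointer towards (417,268), and the red mark is near (378,277). The side view agrees. Next I'll measure.

```bash
cat > h.py <<'E'
import numpy as np, cv2
from station import bot, viewer
def cast(n,uv,z):
    m=viewer.camera_model(n);K=m["camera_matrix"];E=m["extrinsics"]
    uv=np.asarray(uv,float).reshape(-1,1,2)
    p=cv2.undistortPoints(uv,K,np.array([m["k1"],0,0,0.]))[:,0]
    d=np.c_[p,np.ones(len(p))]@E[:3,:3].T; o=E[:3,3]
    return (o+d*((z-o[2])/d[:,2])[:,None])[:,:2]
def mask(img,lo,hi,roi):
    h=cv2.cvtColor(img,cv2.COLOR_RGB2HSV); m=cv2.inRange(h,lo,hi); k=np.zeros_like(m); x0,y0,x1,y1=roi; k[y0:y1,x0:x1]=m[y0:y1,x0:x1]; return k
def pts(m): return np.argwhere(m>0)[:,::-1]
def axis(P):
    c=P.mean(0); w,v=np.linalg.eigh(np.cov((P-c).T)); return c,v[:,1],np.sqrt(12*w[::-1])
E
cat > m.py <<'E'
from h import *
t=viewer.snapshot("top")
for nm,lo,hi,roi in(("blue",(105,120,60),(130,255,255),(230,200,360,300)),("yellow",(18,150,120),(35,255,255),(180,240,240,280))):
    P=cast("top",pts(mask(t,lo,hi,roi)),.096 if nm=="blue" else .096); c,v,s=axis(P); e=(P-c)@v
    print(nm,len(P),c,np.degrees(np.arctan2(v[1],v[0])),s, c+v*e.min(),c+v*e.max())
for nm,roi in(("bluepipe",(250,205,300,295)),("yelpipe",(160,215,200,300))):
    P=cast("top",pts(mask(t,(8,120,60),(18,255,255),roi)),.055); c,v,s=axis(P); print(nm,len(P),c,np.degrees(np.arctan2(v[1],v[0])),s)
roi=(355,225,435,305)
r=pts(np.maximum(mask(t,(0,120,80),(6,255,255),roi),mask(t,(172,120,80),(180,255,255),roi)));R=cast("top",r,.047);print("red",len(r),r.mean(0),R.mean(0))
k=mask(t,(0,0,0),(180,255,45),(370,235,430,295)); P=cast("top",pts(k),.057);print("disc",len(P),P.mean(0),cv2.minEnclosingCircle(P.astype(np.float32)))
a=cv2.resize(t[215:310,225:440],None,fx=3.7,fy=3.7,interpolation=cv2.INTER_CUBIC);cv2.imwrite("pics/crop_a.png",a[:,:,::-1])
E
python3 m.py
```

```text
blue 242 [ 0.49670454 -0.05133269] 87.16220129707145 [0.07182137 0.01643571] [ 0.49492678 -0.08719677] [ 0.49843717 -0.01637916]
yellow 276 [0.47981597 0.17753381] 73.22098924606006 [0.09188658 0.03127731] [0.46766981 0.13725048] [0.49649574 0.2328531 ]
bluepipe 521 [0.49940127 0.02074326] 162.47097221922212 [0.13950947 0.02937953]
yelpipe 493 [0.47583343 0.24177837] 166.1214299573153 [0.14015568 0.02809092]
red 11 [378.36363636 276.18181818] [ 0.44163192 -0.22470625]
disc 822 [ 0.46962262 -0.2610304 ] ((0.4533020853996277, -0.2548622190952301), 0.05790066346526146)
```

View pics/crop_a.png

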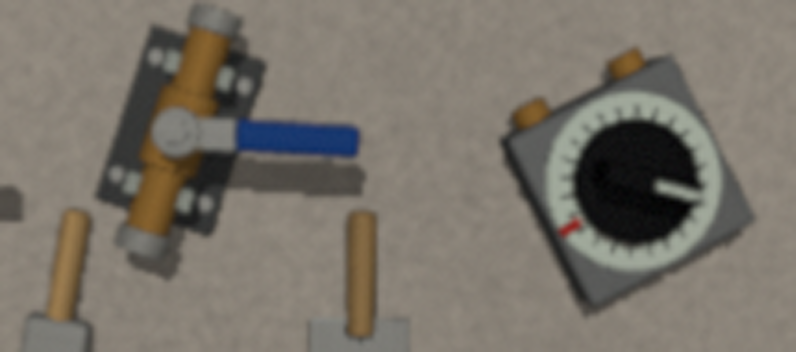

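The crop shows the blue handle pointing right, about 15° on from shut, and the spatula and brush lying low. The dial's pointer is at crop (700,196) and the red mark at (570,228), so about 130° clockwise. Next I'll move to straddle the blue handle.

Request:
send_rows(
  delta_pos=[
    [3, 3.9, 0],
    [3, 3.9, 0],
    [3, 3.9, 0],
    [3, 3.9, 0],
    [3, 3.9, 0],
    [3, 3.9, 0],
    [3, 3.9, 0],
    [3, 3.9, 0],
    [3, 3.9, 0],
    [3, 3.9, 0],
  ],
  rotation=[
    [0, 0, 0.149],
    [0, 0, 0.149],
    [0, 0, 0.149],
    [0, 0, 0.149],
    [0, 0, 0.149],
    [0, 0, 0.149],
    [0, 0, 0.149],
    [0, 0, 0.149],
    [0, 0, 0],
    [0, 0, 0],
  ],
  jaw=[0, 0, 0, 0, 0, 0, 0, 0, 0, 0],
)

```text
clock: 1.15
tcp_pos: [0.4709, -0.1048, 0.2457]
ee_rot: [2.275, 2.167, -0.0]
contact_force: [0.9, -0.9, 0.4]
width: 0.0459
gripper_force: 0.0
```

```bash
python3 - <<'E'
from h import *
t=cv2.imread("pics/top0.png")[:,:,::-1].copy()
m=mask(t,(0,0,120),(180,60,255),(355,225,435,305)); 
n,l,s,c=cv2.connectedComponentsWithStats(m); print(s[1:,4],c[1:])
i=1+s[1:,4].argmax(); ring=(l==i).astype(np.uint8)
cs,_=cv2.findContours(ring,cv2.RETR_EXTERNAL,cv2.CHAIN_APPROX_NONE); C=max(cs,key=len)[:,0]
W=cast("top",C,.046).astype(np.float32); print("encl",cv2.minEnclosingCircle(W)); e=cv2.fitEllipse(W);print("ell",e)
c0=np.array(cv2.minEnclosingCircle(W)[0]); R=cast("top",[[378.4,276.2]],.047)[0]
print("red",R-c0,np.hypot(*(R-c0)),np.degrees(np.arctan2(*(R-c0)[::-1])))
# box outline
b=mask(t,(0,0,50),(180,70,120),(355,225,435,305))
for u,z in(((225+700/3.7,215+196/3.7),.057),((225+657/3.7,215+185/3.7),.097),((225+690/3.7,215+193/3.7),.097)):
    p=cast("top",[u],z)[0]-c0; print("ptr",p,np.hypot(*p),np.degrees(np.arctan2(p[1],p[0])))
E
```

```text
[4155] [[395.67412756 264.94271961]]
encl ((0.4692930579185486, -0.2642417848110199), 0.1313273161649704)
ell ((0.46910855174064636, -0.2638907730579376), (0.21745778620243073, 0.2212526798248291), 2.1242728233337402)
red [-0.02770273  0.03945127] 0.048206265419836226 125.07658390270613
ptr [-0.00766624 -0.04207841] 0.042771059671731025 -100.32543873904369
ptr [ 0.00074246 -0.00438888] 0.004451235807521696 -80.39829818611267
ptr [-0.00393011 -0.02456363] 0.0248760486767548 -99.09012457822794
```

Request:
send_rows(
  delta_pos=[
    [1.5, 1.9, 0],
    [1, 1.2, 0],
    [0, 0, -4],
    [0, 0, -4],
    [0, 0, -3.5],
    [0, 0, -2.5],
    [0, 0, -1.5],
    [0, 0, 0],
  ],
  rotation=[
    [0, 0, 0],
    [0, 0, 0],
    [0, 0, 0],
    [0, 0, 0],
    [0, 0, 0],
    [0, 0, 0],
    [0, 0, 0],
    [0, 0, 0],
  ],
  jaw=[0, 0, 0, 0, 0, 0, 0, 0],
)

```text
clock: 1.95
tcp_pos: [0.4934, -0.076, 0.0887]
ee_rot: [-2.273, -2.162, 0.004]
contact_force: [0.1, -0.5, 0.7]
width: 0.0455
gripper_force: 0.0
```

```bash
python3 - <<'E'
from h import *
t=viewer.snapshot("top"); cv2.imwrite("pics/top1.png",t[:,:,::-1])
t=cv2.imread("pics/top0.png")[:,:,::-1].copy()
m=mask(t,(25,0,130),(100,60,255),(355,225,440,310))
h=cv2.cvtColor(t,cv2.COLOR_RGB2HSV); print(h[264,[376,380,420,423,430,438]],h[240,399])
n,l,s,c=cv2.connectedComponentsWithStats(m); print(s[1:])
i=1+s[1:,4].argmax(); C=pts((l==i)*255)
C=cv2.convexHull(C.astype(np.int32))[:,0]
W=cast("top",C,.046).astype(np.float32); print("encl",cv2.minEnclosingCircle(W),cv2.fitEllipse(W))
P=np.array([0.5003,.0211]); np.set_printoptions(precision=2,suppress=True)
# arc: command positions of TCP, pad 13 mm behind handle centre line of +-23: TCP = P+95*u+13*tangent
for a in np.arange(-92.8,6,4.85):
    u=np.array([np.cos(np.radians(a)),np.sin(np.radians(a))]);tn=np.array([-u[1],u[0]]); print(round(a,1),(P+.095*u+.013*tn)*100)
E
python3 -c "
import cv2;t=cv2.imread('pics/top1.png')[180:320,200:340];cv2.imwrite('pics/c1.png',cv2.resize(t,None,fx=4,fy=4))"
```

```text
[[ 48  20 164]
 [ 48  22  57]
 [ 42  12 108]
 [ 20   9  86]
 [ 18  31 138]
 [ 18  31 141]] [ 46  19 148]
[[373 240  47  48 744]]
encl ((0.4715217351913452, -0.26587870717048645), 0.05607030168175697) ((0.471470445394516, -0.2658936083316803), (0.11116007715463638, 0.11137690395116806), 32.45363235473633)
-92.8 [50.86 -7.44]
-88.0 [51.67 -7.34]
-83.1 [52.46 -7.17]
-78.3 [53.24 -6.93]
-73.4 [53.99 -6.62]
-68.6 [54.71 -6.26]
-63.7 [55.4  -5.83]
-58.9 [56.06 -5.35]
-54.0 [56.67 -4.81]
-49.2 [57.23 -4.23]
-44.3 [57.74 -3.59]
-39.5 [58.19 -2.92]
-34.6 [58.59 -2.21]
-29.8 [58.92 -1.48]
-24.9 [59.19 -0.71]
-20.1 [59.4   0.07]
-15.2 [59.54  0.87]
-10.4 [59.61  1.68]
-5.5 [59.61  2.49]
-0.7 [59.54  3.3 ]
4.2 [59.41  4.1 ]
```

View pics/c1.png

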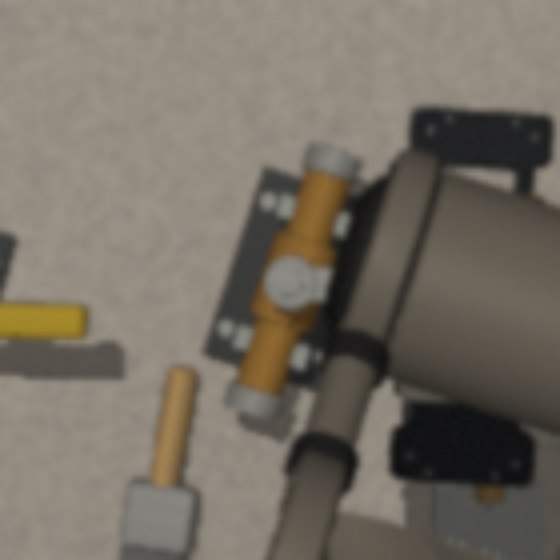

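The crop shows the gripper straddling the handle, with the jaw backs at (480,140) and (470,440) on either side of it. Next I'll swing the handle to about -49°, short of the stop range.

Request:
send_rows(
  delta_pos=[
    [1.4, 0.1, 0],
    [0.81, 0.1, 0],
    [0.79, 0.17, 0],
    [0.78, 0.24, 0],
    [0.75, 0.31, 0],
    [0.72, 0.36, 0],
    [0.69, 0.43, 0],
    [0.66, 0.48, 0],
    [0.61, 0.54, 0],
    [0.56, 0.58, 0],
  ],
  rotation=[
    [0, 0, 0],
    [0, 0, 0.085],
    [0, 0, 0.085],
    [0, 0, 0.085],
    [0, 0, 0.085],
    [0, 0, 0.085],
    [0, 0, 0.085],
    [0, 0, 0.085],
    [0, 0, 0.085],
    [0, 0, 0.085],
  ],
  jaw=[0, 0, 0, 0, 0, 0, 0, 0, 0, 0],
)

```text
clock: 3.0
tcp_pos: [0.5726, -0.0429, 0.0919]
ee_rot: [-1.298, -2.861, 0.001]
contact_force: [-2.8, 0.3, 0.5]
width: 0.0458
gripper_force: 1.2
```

Request:
send_rows(
  delta_pos=[
    [0, 0, 0],
    [0, 0, 0],
  ],
  rotation=[
    [0, 0, 0],
    [0, 0, 0],
  ],
  jaw=[0, 0],
)

```text
clock: 3.2
tcp_pos: [0.5732, -0.043, 0.0917]
ee_rot: [1.305, 2.856, 0.001]
contact_force: [0.8, -0.2, 0.2]
width: 0.0456
gripper_force: 0.0
```

Request:
send_rows(
  delta_pos=[
    [0.51, 0.64, 0],
    [0.3, 0.45, 0],
    [0, 0, 0],
  ],
  rotation=[
    [0, 0, 0.085],
    [0, 0, 0.055],
    [0, 0, 0],
  ],
  jaw=[0, 0, 0],
)

```text
clock: 3.5
tcp_pos: [0.5811, -0.0321, 0.0914]
ee_rot: [1.1, 2.941, -0.0]
contact_force: [-0.8, -1.4, -0.1]
width: 0.0458
gripper_force: 0.5
```

Request:
send_rows(
  delta_pos=[
    [0.22, 0.35, 0],
    [0, 0, 0],
  ],
  rotation=[
    [0, 0, 0.042],
    [0, 0, 0],
  ],
  jaw=[0, 0],
)

```text
clock: 3.7
tcp_pos: [0.5831, -0.0287, 0.0912]
ee_rot: [1.04, 2.964, -0.0]
contact_force: [-0.2, -1.5, 1.7]
width: 0.0462
gripper_force: 0.9
```

Request:
send_rows(
  delta_pos=[
    [0.2, 0.35, 0],
    [0, 0, 0],
  ],
  rotation=[
    [0, 0, 0.042],
    [0, 0, 0],
  ],
  jaw=[0, 0],
)

```text
clock: 3.9
tcp_pos: [0.5851, -0.0251, 0.0911]
ee_rot: [0.977, 2.985, -0.0]
contact_force: [-0.6, -1.4, 1.6]
width: 0.0458
gripper_force: 0.9
```

Request:
send_rows(
  delta_pos=[
    [0.19, 0.36, 0],
    [0, 0, 0],
  ],
  rotation=[
    [0, 0, 0.042],
    [0, 0, 0],
  ],
  jaw=[0, 0],
)

```text
clock: 4.1
tcp_pos: [0.587, -0.0213, 0.0909]
ee_rot: [0.914, 3.005, 0.0]
contact_force: [-1.4, -1.2, 1.3]
width: 0.0459
gripper_force: 0.9
```

Request:
send_rows(
  delta_pos=[
    [0.17, 0.37, 0],
    [0, 0, 0],
  ],
  rotation=[
    [0, 0, 0.042],
    [0, 0, 0],
  ],
  jaw=[0, 0],
)

```text
clock: 4.3
tcp_pos: [0.5887, -0.0176, 0.0908]
ee_rot: [0.851, 3.024, 0.0]
contact_force: [0.1, -1.5, 0.8]
width: 0.0461
gripper_force: 0.9
```

Request:
send_rows(
  delta_pos=[
    [0.15, 0.37, 0],
    [0, 0, 0],
  ],
  rotation=[
    [0, 0, 0.042],
    [0, 0, 0],
  ],
  jaw=[0, 0],
)

```text
clock: 4.5
tcp_pos: [0.5901, -0.0138, 0.0908]
ee_rot: [0.787, 3.041, 0.0]
contact_force: [-0.7, -1.1, 1.1]
width: 0.0459
gripper_force: 0.8
```

Request:
send_rows(
  delta_pos=[
    [0.13, 0.38, 0],
    [0, 0, 0],
  ],
  rotation=[
    [0, 0, 0.042],
    [0, 0, 0],
  ],
  jaw=[0, 0],
)

```text
clock: 4.7
tcp_pos: [0.5914, -0.01, 0.0907]
ee_rot: [0.723, 3.057, 0.0]
contact_force: [-0.6, -1.7, 1.1]
width: 0.0458
gripper_force: 0.8
```

Request:
send_rows(
  delta_pos=[
    [0.12, 0.39, 0],
    [0, 0, 0],
  ],
  rotation=[
    [0, 0, 0.042],
    [0, 0, 0],
  ],
  jaw=[0, 0],
)

```text
clock: 4.9
tcp_pos: [0.5926, -0.006, 0.0907]
ee_rot: [0.659, 3.072, 0.0]
contact_force: [-2.0, -1.8, 1.5]
width: 0.0461
gripper_force: 0.8
```

Request:
send_rows(
  delta_pos=[
    [0.1, 0.39, 0],
    [0, 0, 0],
  ],
  rotation=[
    [0, 0, 0.042],
    [0, 0, 0],
  ],
  jaw=[0, 0],
)

```text
clock: 5.1
tcp_pos: [0.5935, -0.0021, 0.0907]
ee_rot: [-0.594, -3.085, -0.0]
contact_force: [-1.4, -0.8, 0.6]
width: 0.0458
gripper_force: 0.8
```

Request:
send_rows(
  delta_pos=[
    [0.08, 0.39, 0],
    [0, 0, 0],
  ],
  rotation=[
    [0, 0, 0.042],
    [0, 0, 0],
  ],
  jaw=[0, 0],
)

```text
clock: 5.3
tcp_pos: [0.5944, 0.0018, 0.0907]
ee_rot: [-0.529, -3.097, -0.0]
contact_force: [-1.1, -1.0, -0.3]
width: 0.0457
gripper_force: 0.8
```

Request:
send_rows(
  delta_pos=[
    [0.06, 0.39, 0],
    [0, 0, 0],
  ],
  rotation=[
    [0, 0, 0.042],
    [0, 0, 0],
  ],
  jaw=[0, 0],
)

```text
clock: 5.5
tcp_pos: [0.595, 0.0057, 0.0906]
ee_rot: [-0.464, -3.107, -0.0]
contact_force: [-1.8, -1.4, -0.0]
width: 0.0455
gripper_force: 0.8
```

Request:
send_rows(
  delta_pos=[
    [0.05, 0.4, 0],
    [0, 0, 0],
  ],
  rotation=[
    [0, 0, 0.042],
    [0, 0, 0],
  ],
  jaw=[0, 0],
)

```text
clock: 5.7
tcp_pos: [0.5955, 0.0097, 0.0907]
ee_rot: [-0.399, -3.116, -0.0]
contact_force: [-1.3, -0.6, -0.7]
width: 0.0461
gripper_force: 0.8
```

Request:
send_rows(
  delta_pos=[
    [0.03, 0.4, 0],
    [0, 0, 0],
  ],
  rotation=[
    [0, 0, 0.042],
    [0, 0, 0],
  ],
  jaw=[0, 0],
)

```text
clock: 5.9
tcp_pos: [0.5958, 0.0137, 0.0906]
ee_rot: [-0.333, -3.124, -0.0]
contact_force: [-1.6, -0.2, 0.1]
width: 0.0462
gripper_force: 0.8
```

Request:
send_rows(
  delta_pos=[
    [0.01, 0.4, 0],
    [0, 0, 0],
  ],
  rotation=[
    [0, 0, 0.042],
    [0, 0, 0],
  ],
  jaw=[0, 0],
)

```text
clock: 6.1
tcp_pos: [0.5959, 0.0176, 0.0907]
ee_rot: [0.268, 3.13, 0.0]
contact_force: [-0.6, -0.6, 0.4]
width: 0.0459
gripper_force: 0.8
```

Request:
send_rows(
  delta_pos=[
    [0, 0.4, 0],
    [0, 0, 0],
  ],
  rotation=[
    [0, 0, 0.042],
    [0, 0, 0],
  ],
  jaw=[0, 0],
)

```text
clock: 6.3
tcp_pos: [0.5959, 0.0217, 0.0907]
ee_rot: [-0.202, -3.135, -0.0]
contact_force: [-1.4, -1.2, 0.5]
width: 0.0457
gripper_force: 0.8
```

Request:
send_rows(
  delta_pos=[
    [-0.01, 0.4, 0],
    [0, 0, 0],
  ],
  rotation=[
    [0, 0, 0.042],
    [0, 0, 0],
  ],
  jaw=[0, 0],
)

```text
clock: 6.5
tcp_pos: [0.5957, 0.0252, 0.0906]
ee_rot: [-0.136, -3.138, 0.001]
contact_force: [-1.9, -4.0, -1.2]
width: 0.0459
gripper_force: 1.9
```

Request:
send_rows(
  delta_pos=[
    [0, 0.1, 0],
    [0, 0, 0],
  ],
  rotation=[
    [0, 0, 0],
    [0, 0, 0],
  ],
  jaw=[0, 0],
)

```text
clock: 6.7
tcp_pos: [0.5958, 0.0257, 0.0907]
ee_rot: [-0.137, -3.139, 0.002]
contact_force: [-1.6, -6.5, -0.7]
width: 0.0462
gripper_force: 3.0
```

Request:
send_rows(
  delta_pos=[
    [0, 0.15, 0],
    [0, 0, 0],
  ],
  rotation=[
    [0, 0, 0],
    [0, 0, 0],
  ],
  jaw=[0, 0],
)

```text
clock: 6.9
tcp_pos: [0.5959, 0.0264, 0.0907]
ee_rot: [0.137, 3.139, -0.004]
contact_force: [-1.5, -8.8, -0.5]
width: 0.0457
gripper_force: 4.6
```

Request:
send_rows(
  delta_pos=[
    [0, 0.15, 0],
    [0, 0, 0],
    [0, 0, 0],
    [0, 0, 0],
    [0, 0, 0],
  ],
  rotation=[
    [0, 0, 0],
    [0, 0, 0],
    [0, 0, 0],
    [0, 0, 0],
    [0, 0, 0],
  ],
  jaw=[0, 0, 0, 0, 0],
)

```text
clock: 7.4
tcp_pos: [0.596, 0.0271, 0.0907]
ee_rot: [0.137, 3.138, -0.005]
contact_force: [-2.3, -12.0, -0.2]
width: 0.046
gripper_force: 6.0
```

The stop is felt at about 12 N. Next I'll back off, lift and go over to the dial.

Request:
send_rows(
  delta_pos=[
    [0, -0.6, 0],
    [0, -1, 0],
    [0, 0, 2],
    [0, 0, 4],
    [0, 0, 4],
    [-1, -2.5, 1],
    [-2, -4.5, 0],
    [-2, -4.5, 0],
    [-2, -4.5, 0],
    [-2, -4.5, 0],
  ],
  rotation=[
    [0, 0, 0],
    [0, 0, 0],
    [0, 0, 0],
    [0, 0, 0],
    [0, 0, 0],
    [0, 0, -0.144],
    [0, 0, -0.144],
    [0, 0, -0.144],
    [0, 0, -0.144],
    [0, 0, -0.144],
  ],
  jaw=[0, 0, 0, 0, 0, 0, -1, -1, -1, -1],
)

```text
clock: 8.4
tcp_pos: [0.5052, -0.1929, 0.2012]
ee_rot: [1.239, 2.885, 0.001]
contact_force: [1.0, -0.6, -0.8]
width: 0.073
gripper_force: 0.0
```

```bash
python3 - <<'E'
from h import *
t=viewer.snapshot("top"); cv2.imwrite("pics/top2.png",t[:,:,::-1]); s=viewer.snapshot("side"); cv2.imwrite("pics/side2.png",s[:,:,::-1])
print(bot.state()["joints"],bot.state()["ee_rot"])
E
```

```text
[-5.12791414e-01  4.09572391e-01  1.55037619e+00 -9.31035476e-04
  1.18011875e+00 -1.26769450e+00] [ 1.24527297e+00  2.88269563e+00 -1.59528962e-03]
```

View pics/top2.png

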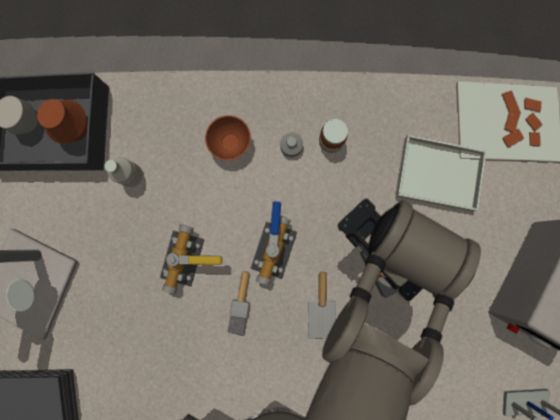

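The blue handle now lies along its pipe, with its end near (276,204), and the arm is near the dial. Next I'll move over the dial, descend and grip.

Request:
send_rows(
  delta_pos=[
    [-0.5, -1.1, 0],
    [-0.5, -1.1, 0],
    [-0.5, -1.0, 0],
    [-0.5, -1.0, 0],
    [-0.5, -1.0, 0],
    [-0.4, -1.0, 0],
    [-0.4, -0.9, -2],
    [0, 0, -4],
    [0, 0, -3],
    [0, 0, -1.5],
  ],
  rotation=[
    [0, 0, -0.143],
    [0, 0, -0.143],
    [0, 0, -0.143],
    [0, 0, -0.143],
    [0, 0, -0.143],
    [0, 0, -0.143],
    [0, 0, -0.143],
    [0, 0, 0],
    [0, 0, 0],
    [0, 0, 0],
  ],
  jaw=[-1, -1, -1, -1, -1, -1, -1, -1, -1, -1],
)

```text
clock: 9.5
tcp_pos: [0.4723, -0.261, 0.0933]
ee_rot: [-2.464, -1.944, -0.0]
contact_force: [-0.4, 0.2, 0.3]
width: 0.0919
gripper_force: 0.0
```

Request:
send_rows(
  delta_pos=[
    [0, 0, -1.2],
    [0, 0, 0],
  ],
  rotation=[
    [0, 0, 0],
    [0, 0, 0],
  ],
  jaw=[-1, -1],
)

```text
clock: 9.7
tcp_pos: [0.4727, -0.2616, 0.0825]
ee_rot: [-2.465, -1.945, 0.0]
contact_force: [0.6, -0.1, -0.2]
width: 0.0921
gripper_force: 0.0
```

Request:
send_rows(
  delta_pos=[
    [-0.1, -0.4, 0],
    [0, 0, 0],
    [0, 0, 0],
    [0, 0, 0],
    [0, 0, 0],
    [0, 0, 0],
    [0, 0, 0],
  ],
  rotation=[
    [0, 0, 0],
    [0, 0, 0],
    [0, 0, 0],
    [0, 0, 0],
    [0, 0, 0],
    [0, 0, 0],
    [0, 0, 0],
  ],
  jaw=[1, 1, 1, 1, 1, 1, 1],
  force=20,
)

```text
clock: 10.4
tcp_pos: [0.4719, -0.2663, 0.0838]
ee_rot: [2.466, 1.946, 0.0]
contact_force: [-0.4, -0.3, -0.5]
width: 0.0406
gripper_force: 0.0
```

Request:
send_rows(
  delta_pos=[
    [0, 0, 0],
    [0, 0, 0],
    [0, 0, 0],
    [0, 0, 0],
    [0, 0, 0],
    [0, 0, 0],
  ],
  rotation=[
    [0, 0, 0],
    [0, 0, 0],
    [0, 0, 0],
    [0, 0, 0],
    [0, 0, 0],
    [0, 0, 0],
  ],
  jaw=[1, 1, 1, 1, 1, 1],
)

```text
clock: 11.0
tcp_pos: [0.4708, -0.266, 0.0836]
ee_rot: [-2.465, -1.944, 0.002]
contact_force: [-5.6, 1.2, 3.6]
width: 0.0139
gripper_force: 19.9
```

Request:
send_rows(
  delta_pos=[
    [-0.1, 0, 0],
    [0, 0, 0],
    [0, 0, 0],
    [0, 0, 0],
    [0, 0, 0],
    [0, 0, 0],
    [0, 0, 0],
    [0, 0, 0],
    [0, 0, 0],
    [0, 0, 0],
  ],
  rotation=[
    [0, 0, 0],
    [0, 0, -0.14],
    [0, 0, -0.14],
    [0, 0, -0.14],
    [0, 0, -0.14],
    [0, 0, -0.14],
    [0, 0, -0.14],
    [0, 0, -0.14],
    [0, 0, -0.14],
    [0, 0, -0.14],
  ],
  jaw=[1, 1, 1, 1, 1, 1, 1, 1, 1, 1],
)

```text
clock: 12.0
tcp_pos: [0.4721, -0.2677, 0.0837]
ee_rot: [3.137, 0.11, 0.004]
contact_force: [2.5, -5.5, -4.8]
width: 0.0137
gripper_force: 20.0
```

Request:
send_rows(
  delta_pos=[
    [0, 0, 0],
    [0, 0, 0],
    [0, 0, 0],
    [0, 0, 0],
    [0, 0, 0],
    [0, 0, 0],
    [0, 0, 0],
    [0, 0, 0],
  ],
  rotation=[
    [0, 0, -0.14],
    [0, 0, -0.14],
    [0, 0, -0.14],
    [0, 0, -0.14],
    [0, 0, -0.14],
    [0, 0, -0.14],
    [0, 0, -0.14],
    [0, 0, 0],
  ],
  jaw=[1, 1, 1, 1, 1, 1, 1, 1],
)

```text
clock: 12.8
tcp_pos: [0.4714, -0.2692, 0.0837]
ee_rot: [2.82, -1.377, 0.006]
contact_force: [-0.3, -11.8, -5.5]
width: 0.0142
gripper_force: 20.0
```

Request:
send_rows(
  delta_pos=[
    [0, -0.3, 0],
    [0, 0, 0],
    [0, 0, 0],
    [0, 0, 0],
    [0, 0, 0],
    [0, 0, 0],
    [0, 0, 0],
    [0, 0, 0],
  ],
  rotation=[
    [0, 0, -0.035],
    [0, 0, 0],
    [0, 0, 0],
    [0, 0, 0],
    [0, 0, 0],
    [0, 0, 0],
    [0, 0, 0],
    [0, 0, 0],
  ],
  jaw=[1, 1, 1, 1, -1, -1, -1, -1],
)

```text
clock: 13.6
tcp_pos: [0.4708, -0.2693, 0.0838]
ee_rot: [2.801, -1.421, -0.0]
contact_force: [-0.5, -0.4, 0.7]
width: 0.0413
gripper_force: 0.0
```

Request:
send_rows(
  delta_pos=[
    [0, 0, 0],
    [0, 0, 3],
    [0, 0, 4],
    [0, 0, 5],
    [0, -4, 3],
    [-1, -4.5, 0],
    [-1, -4.5, 0],
    [-1, -4.5, 0],
    [-1, -4.5, 0],
    [0, -2, 0],
  ],
  rotation=[
    [0, 0, 0],
    [0, 0, 0],
    [0, 0, 0],
    [0, 0, 0],
    [0, 0, 0],
    [0, 0, 0],
    [0, 0, 0],
    [0, 0, 0],
    [0, 0, 0],
    [0, 0, 0],
  ],
  jaw=[-1, -1, -1, -1, -1, -1, -1, -1, -1, -1],
)

```text
clock: 14.6
tcp_pos: [0.4286, -0.5131, 0.2332]
ee_rot: [2.798, -1.426, -0.001]
contact_force: [0.3, -0.8, -0.5]
width: 0.0919
gripper_force: 0.0
```

```bash
python3 - <<'E'
from h import *
t=viewer.snapshot("top"); cv2.imwrite("pics/top3.png",t[:,:,::-1])
cv2.imwrite("pics/c3.png",cv2.resize(t[215:310,345:440],None,fx=6,fy=6,interpolation=cv2.INTER_CUBIC)[:,:,::-1])
s=bot.state();print(s["tcp_pos"],s["contact_force"])
E
```

```text
[ 0.42871144 -0.51446425  0.23267814] [-1.38153952  0.794813   -0.90233966]
```

View pics/c3.png

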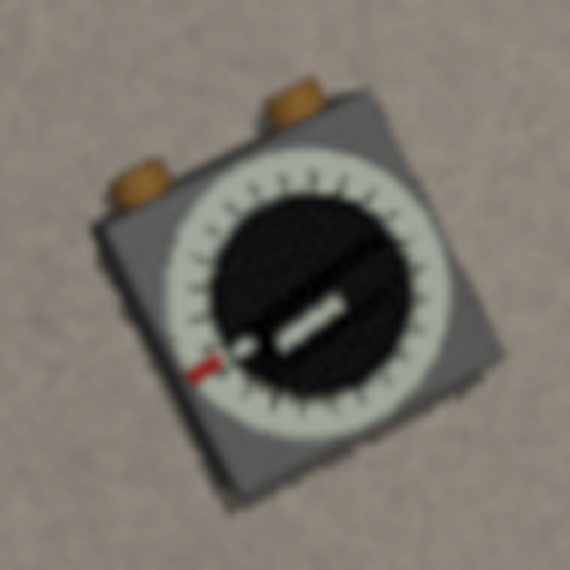

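In the crop, the pointer's edge mark at (240,348) lines up closely with the red mark at (204,369). I'll check the angle numerically.

```bash
python3 - <<'E'
from h import *
t=cv2.imread("pics/top3.png")[:,:,::-1].copy()
C=cv2.convexHull(pts(mask(t,(25,0,130),(100,60,255),(355,225,440,310))).astype(np.int32))[:,0]
c=np.array(cv2.fitEllipse(cast("top",C,.046).astype(np.float32))[0]); print(c)
roi=(370,270,385,282); r=pts(np.maximum(mask(t,(0,110,70),(8,255,255),roi),mask(t,(170,110,70),(180,255,255),roi)))
f=lambda x,y:(345+(x+.5)/6-.5,215+(y+.5)/6-.5)
for n,p in(("red",cast("top",[r.mean(0)],.047)[0]),("edge",cast("top",[f(242,347)],.0575)[0]),("bar0",cast("top",[f(283,345)],.097)[0]),("bar1",cast("top",[f(341,303)],.097)[0])):
    d=p-c; print(n,p,np.hypot(*d),np.degrees(np.arctan2(d[1],d[0])))
a,b=cast("top",[f(283,345),f(341,303)],.097); d=a-b; print("bar dir",np.degrees(np.arctan2(d[1],d[0])))
for nm,i in(("yellow",((18,150,120),(35,255,255),(180,240,240,280))),("blue",((105,120,60),(130,255,255),(230,180,360,300)))):
    P=cast("top",pts(mask(t,*i)),.096);q,v,s=axis(P);print(nm,q,np.degrees(np.arctan2(v[1],v[0])))
E
```

```text
[ 0.47147959 -0.2659137 ]
red [ 0.44189252 -0.22552427] 0.0500669564000023 126.2244564777452
edge [ 0.45106954 -0.23771818] 0.03480743258839885 125.8998695450611
bar0 [ 0.4542501  -0.24440123] 0.02756159690191571 128.6914894470461
bar1 [ 0.46983568 -0.26603752] 0.0016485724803603104 -175.69250376128974
bar dir 125.76687075696309
yellow [0.47956995 0.17737066] 74.1429255299655
blue [0.57018555 0.01494582] 175.35385844967308
```

```bash
python3 -c "
from station import bot
print(bot.hand_in())"
```

```text
the job is handed in; nothing more can be done
None
```

The job is handed in, with no verdict returned: the blue valve was pressed on its stop at about 12 N and left open about 13° from the pipe's direction, the dial pointer is within about 1° of the red mark, the yellow valve hasn't moved, and the gripper is clear.

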